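# Open the drip coffee filter and park its cap

### The job

Open the drip coffee filter for filling: push its red thumb plate so that the hold-down clip tips all the way back, then take the white cap off the filter and set it in the round recess of the bamboo cap rest beside it, lying flat and fully down. Keep the cap upright and do not let it fall off on the way, and leave the other things on the counter where they stand.

Things in the scene. Friction and masses are not known exactly. Their poses are not given: they have to be found in the camera images.
- filter: Fixed aluminium drip filter, 120 mm across its flat rim, rim 105 mm above the counter, open inside, on a square bamboo foot of 144 mm. Origin: centre of the underside; z up; its -x side roughly faces the robot. The cap rest and a condiment caddy stand on its two sides, centres 150 mm away on +y and -y; which is on which side changes.
- clip (a joint): Hinge of the hold-down clip, rad: 0 = shut, lying level over the cap; 2.3 = stop, tipped right back behind the filter. A rubber pad, 56 mm wide, hangs from its bar into the cap, 6 mm above the cap's floor, so the cap can shift only 30 mm while the clip is shut. It swings easily (120 g, no spring, under 4 N at the plate); past about 1 rad it falls back by itself and stays.
- clip_pivot (a point): Middle of the clip's hinge, axis along the filter's +y, at (79, 0, 134) mm in the filter's frame, on a steel post 22 mm wide (128 mm tall, 73 to 85 mm from the filter's axis on its +x side).
- clip_plate (a point): Middle of the upper edge of the clip's red upright thumb plate: 70 mm wide (along the filter's y), 8 mm thick, 70 mm tall. With the clip shut it is at (61, 0, 210) mm in the filter's frame, 18 mm in front of the pivot and 76 mm above it. Pushing the plate's front face near its top towards the filter's +x tips the clip back.
- cap: Loose white plastic cap, an open dish like a saucer: 124 mm diameter (120 mm at the foot), 22 mm tall, floor 6 mm thick, upright rim 5 mm thick (inside diameter 114 mm), about 120 g. It lies open side up on the filter's rim. Origin: centre of its underside; z up. Too wide to grip across; shut fingertips set inside the dish against the rim can draw it along.
- rest: Fixed bamboo cap rest, a square bench of 144 mm; deck 104 mm above the counter (1 mm below the filter's rim, gap 18 mm), with a round recess in its middle, 133 mm diameter and 6 mm deep, blue floor, in which the cap sits, rim standing out; a cap slid in dips first at its leading edge. Origin: centre of the underside; z up; axes parallel to the filter's.
- rest_floor (a point): Centre of the recess floor of the cap rest, 98 mm above the counter; where the cap's origin belongs.
- caddy: Fixed condiment caddy, bamboo bench of the same size and height as the cap rest but with a flat deck carrying two lidded pots (52 mm diameter, tops 151 mm above the counter). On the filter's other side. Not to be used. Origin: centre of the underside.
- kettle: Bystander: squat aluminium kettle, about 165 mm across and 175 mm tall; loose. Origin: centre of the underside.
- jar: Bystander: latched glass jar, 96 mm diameter, 126 mm tall; loose. Origin: centre of the underside.
- mug: Bystander: white enamel mug, 84 mm diameter, 85 mm tall, handle on its +y side; loose. Origin: centre of the underside.
- coaster0: Bystander: bamboo coaster, 96 mm diameter, 8 mm thick; loose. Origin: centre of the underside.
- coaster1: Bystander: bamboo coaster, as the first; loose. Origin: centre of the underside.
- coaster2: Bystander: bamboo coaster, as the first; loose. Origin: centre of the underside.
- filter_mouth (a point): Centre of the filter's open mouth at rim height, 105 mm above the counter; the cap's origin starts within 3 mm of it.
Not all that is in view belongs to the job. Of the things that look like the cap, the smaller one is meant.

How it is judged:
By the outcome, as a careful person would: the job done as asked, in the order asked, and still so for the second after the job is handed in, with the robot touching nothing.
It also fails if it takes over 48 s, if anything falls off the work surface, if the arm or the gripper's body presses on something with over 40 N, if the wrist force passes 120 N, or if a joint passes its speed limit or range.

### The arm

A 6-joint arm with a two-finger parallel gripper is mounted at the origin on the work surface. World frame = base frame: x ahead of the robot, y to its left, z up, the work surface at z = 0. Lengths are in m, angles in degrees, forces in N, time in s.
With the tool pointing down it reaches from about 0.275 to 0.775 m from the base axis. Payload 14.6 kg.
Tool frame: the origin (TCP) lies midway between the tips of the shut fingers; the grasp point (between the pads) lies 19 mm behind it; z points along the fingers, y is the line along which they close (so a half turn about z gives the same grasp; the last joint's range is limited). The gripper opens to 85 mm and grips with 20 to 120 N. Pads are 22 mm wide; open, the fingers measure 114 mm over their backs; the gripper's body (76 mm by 85 mm) begins 54 mm behind the grasp point. The pads swing forward as they close: fully open they stand 13 mm farther back than shut.
Start: joints at [-80.69, 15.075, -2.767, 72.158, 0, 81.102], TCP at [0.164, -0.499, 0.204] pointing down, gripper open.
Joint ranges: [-151.79, 151.79], [-50.71, 97.33], [-67.44, 78.34], [-121.81, 120.89], [-77.56, 73.72], [-180, 180]. Speed limits (degrees/s): [108.29, 108.29, 147.25, 159.86, 180, 180].

### API

Orientations are given as a 3x3 rotation matrix whose columns are the frame's x, y, z axes.
In Python, from rig import * gives the robot as it stands.
- The arm moves only by the tool send_rows, never from a script. Its argument "increments" is a list that holds one entry, the list of rows, each a list of 4 numbers: the shift along the tool's x, y, z in mm, then the turn about the tool's z in degrees. A call has 1 to 5 rows; each row shifts and turns the commanded pose from where the row before left it, along the tool's axes as they then stand; what a row does not reach is not made up. A row lasts 1/8 s, in which the tool goes at most 62.5 mm and 10.7 degrees, less where a joint would pass 70% of its speed; a pose out of reach is approached as far as the arm can. A call is refused whole if a number of a shift passes 62.5 or a number of a turn 10.7, either way. A call with a gripper value outside its range is refused whole. "jaw" is the opening, from 0 (shut) to 1 (fully open), set as the call begins (left out, the last holds). The fingers move at their own pace and stop on an object; "grip_force" is the grip in N (left out, the last holds). Time passes only in rows, so rows that do not move let the fingers close. It gives the time, the measured TCP pose, the force, the opening and the grip force at its end, in the units of the state.
- observe(): the state, without advancing time (a new reading comes with each control period).
- snapshot(name): name is "side" or "top"; returns the picture (384x512x3 uint8, red, green, blue); there is no depth.
- camera_params(name): a dict with "intrinsics" (3x3 intrinsics, pixels), "R" (3x3) and "t" (3): a world point X has camera coordinates R X + t. Camera axes: x right, y down, z forward; pixel columns grow to the right and rows downward; lengths in m; the calibration is good to about 2 mm. A picture is of the moment at which its call begins. camera_params takes no time and is no camera call.
- sign_off(): hands the job in; it is judged then, once.
The state is a dict: "t": time; "joints": joint angles; "joint_vel": joint speeds; "joint_efforts": joint torques, N m; "ee_pos": TCP position; "tool_rot": TCP orientation; "wrist_force": force on the tool from outside, world axes, zero at the start; "torque": the same for the moment, N m; "opening": finger opening in m; "finger_force": force on a finger pad.
Only numpy, scipy, OpenCV 4.12 (cv2) and the standard library are available. Lean on these libraries where they do the work, as an engineer would, in place of code of your own. Each camera call takes 0.05 s, during which the arm holds its last target. There are 200 camera calls.

## Working session

There is one attempt and no reset: what is moved stays moved. The work goes in short steps, Python scripts to look and compute and a tool call to move; the robot and the scene stay as the last step left them, time stands still between calls to the robot, and variables do not carry over. Pictures are saved under pics/ and viewed, at most 10 in all, crops included, and the job is handed in when it is done.

Besides the shell and the picture viewer there is one more tool, called after "Emit:" by a JSON object that holds its "method" and its "body", one argument or row to a line. send_rows: Moves the arm, as the interface text tells. Its arguments: {"type":"object","properties":{"increments":{"type":"array"},"jaw":{"type":"number"},"grip_force":{"type":"number"}},"required":["increments"]}

```bash
mkdir -p pics; python3 - <<'E'
from rig import *
import cv2,numpy as np
for n in("side","top"):
    cv2.imwrite(f"pics/{n}0.png",snapshot(n)[:,:,::-1]); p=camera_params(n); print(n,np.round(p["intrinsics"],1).tolist(),np.round(p["R"],3).tolist(),np.round(p["t"],3), -np.array(p["R"]).T@np.array(p["t"]))
s=observe();print(s["t"],s["ee_pos"],s["tool_rot"],s["opening"])
E
```

```text
side [[349.1, 0.0, 259.3], [0.0, 349.1, 191.7], [0.0, 0.0, 1.0]] [[-0.787, -0.616, -0.006], [-0.326, 0.425, -0.845], [0.523, -0.663, -0.535]] [0.346 0.284 0.957] [-0.13482628  0.72743366  0.75433459]
top [[375.3, 0.0, 248.8], [0.0, 375.3, 192.6], [0.0, 0.0, 1.0]] [[0.026, -1.0, -0.0], [-0.998, -0.026, -0.059], [0.059, 0.002, -0.998]] [-0.023  0.447  1.545] [ 0.35472466 -0.01366757  1.56900445]
0.1 [ 0.16402211 -0.49842247  0.20409539] [[ 9.49911835e-01  3.12517974e-01 -1.49207672e-04]
 [ 3.12517978e-01 -9.49911412e-01  9.06944183e-04]
 [ 1.41702289e-04 -9.08147093e-04 -9.99999578e-01]] 0.08539783012984746
```

View pics/side0.png

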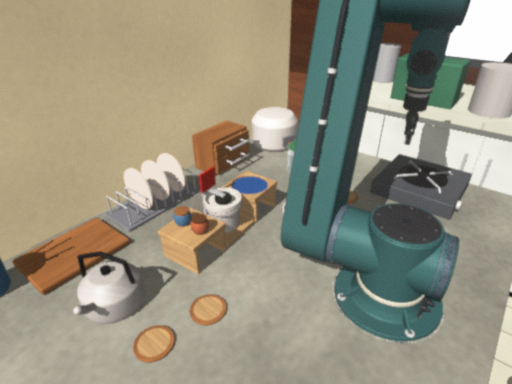

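View pics/top0.png

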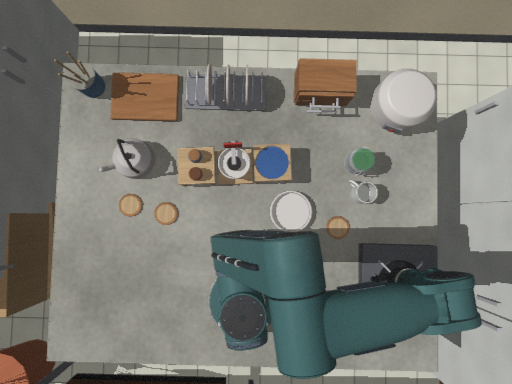

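The side and top views show the filter with its cap at top pixel (235,163), the blue recess to its right at (272,162), i.e. towards -y, and the red plate at (233,144). The caddy is at (196,165). The larger white dish at (292,210) is the look-alike.

```bash
cat > h.py <<'E'
from rig import *
import cv2,numpy as np
def ray(n,uv,z):
    p=camera_params(n);R=np.array(p["R"]);t=np.array(p["t"])
    c=-R.T@t; d=R.T@np.linalg.inv(p["intrinsics"])@np.array([*uv,1.]); return c+d*(z-c[2])/d[2]
def proj(n,X):
    p=camera_params(n);q=np.array(p["intrinsics"])@(np.array(p["R"])@np.array(X)+np.array(p["t"]));return q[:2]/q[2]
def big(m):
    cs=cv2.findContours(m.astype(np.uint8),cv2.RETR_EXTERNAL,cv2.CHAIN_APPROX_NONE)[0]
    return sorted(cs,key=cv2.contourArea)[::-1]
def blue(I):
    h=cv2.cvtColor(I,cv2.COLOR_RGB2HSV);return (abs(h[...,0].astype(int)-112)<14)&(h[...,1]>130)&(h[...,2]>40)
def red(I):
    h=cv2.cvtColor(I,cv2.COLOR_RGB2HSV);return ((h[...,0]<5)|(h[...,0]>174))&(h[...,1]>170)&(h[...,2]>60)
def white(I):
    h=cv2.cvtColor(I,cv2.COLOR_RGB2HSV);return (h[...,1]<40)&(h[...,2]>165)
E
python3 - <<'E'
from h import *
I=snapshot("top")
def win(m,c0,c1,r0,r1):
    k=np.zeros_like(m);k[r0:r1,c0:c1]=m[r0:r1,c0:c1];return k
b=big(win(blue(I),245,300,135,190))[0]; e=cv2.fitEllipse(b);print("blue",e,ray("top",e[0],.098))
# side of bench: deck top corners
h=cv2.cvtColor(I,cv2.COLOR_RGB2HSV)
w=win(h[...,1]<60,214,253,147,185)&(h[...,2]>150)
c=big(w)[0];e=cv2.minEnclosingCircle(c);print("cap",e,cv2.fitEllipse(c),ray("top",e[0],.127))
r=big(win(red(I),210,260,125,160))[0];print("red",cv2.minAreaRect(r),ray("top",cv2.minAreaRect(r)[0],.21))
wd=win((h[...,0]>8)&(h[...,0]<24)&(h[...,1]>70)&(h[...,2]>110),170,300,140,190)
for c in big(wd)[:3]:print("wood",cv2.minAreaRect(c),cv2.contourArea(c))
S=snapshot("side");b=big(win(blue(S),215,300,150,215))[0];e=cv2.fitEllipse(b);print("side blue",e,ray("side",e[0],.098))
r=big(win(red(S),190,225,155,205))[0];print("side red",[ (p[0],) for p in cv2.approxPolyDP(r,2,True).tolist()])
crop=I[115:205,165:310];cv2.imwrite("pics/c1.png",cv2.resize(crop[:,:,::-1],None,fx=5,fy=5,interpolation=2))
E
```

```text
blue ((271.97503662109375, 162.30987548828125), (30.06324005126953, 30.43498992919922), 92.9810791015625) [ 0.56422288 -0.09953444  0.098     ]
cap ((233.42884826660156, 162.25494384765625), 16.142133712768555) ((233.30221557617188, 162.85833740234375), (27.86909294128418, 29.510726928710938), 91.25980377197266) [0.55643806 0.05118819 0.127     ]
red ((228.5, 143.5), (1.0, 9.0), 90.0) [0.61334844 0.06742729 0.21      ]
wood ((196.03631591796875, 165.48013305664062), (36.56752014160156, 36.67855453491211), 87.87889862060547) 1256.5
wood ((272.0158386230469, 162.3325958251953), (36.720298767089844, 37.195945739746094), 87.27368927001953) 317.0
wood ((243.05406188964844, 179.32431030273438), (8.877545356750488, 17.09749412536621), 80.53767395019531) 65.0
side blue ((249.32110595703125, 184.84336853027344), (14.049793243408203, 31.49033546447754), 89.92571258544922) [ 0.56369038 -0.09990822  0.098     ]
side red [([213, 167],), ([200, 175],), ([201, 191],), ([213, 184],)]
```

View pics/c1.png

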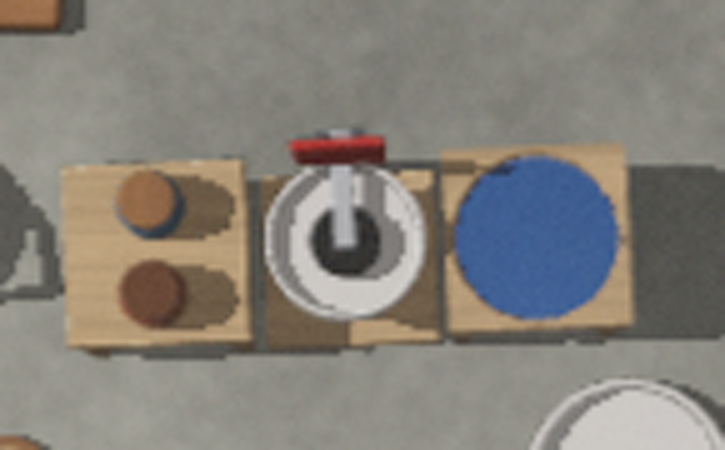

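Emit:
{"method": "send_rows", "body": {
  "increments": [
    [[0, 0, -30, 0], [20, -10, -26, 0], [38, -24, 0, 0], [38, -24, 0, 0], [38, -24, 0, 0]]
  ],
  "jaw": 0
}}

```text
t: 0.82
ee_pos: [0.2664, -0.3778, 0.2604]
tool_rot: [[0.95, 0.312, 0.0], [0.312, -0.95, 0.0], [0.0, -0.0, -1.0]]
wrist_force: [0.9, -0.3, 0.2]
opening: 0.0
finger_force: 0.0
```

Emit:
{"method": "send_rows", "body": {
  "increments": [
    [[38, -24, 0, 0], [38, -24, 0, 0], [38, -24, 0, 0], [38, -24, 0, 0], [38, -24, 0, 0]]
  ]
}}

```text
t: 1.45
ee_pos: [0.4094, -0.2043, 0.2605]
tool_rot: [[0.95, 0.312, -0.0], [0.312, -0.95, -0.0], [-0.0, 0.0, -1.0]]
wrist_force: [0.1, -0.5, -0.8]
opening: 0.0001
finger_force: 0.0
```

Emit:
{"method": "send_rows", "body": {
  "increments": [
    [[38, -24, 0, 0], [38, -24, 0, 0], [38, -24, 0, 0], [38, -24, 0, 0], [38, -24, 0, 0]]
  ]
}}

```text
t: 2.08
ee_pos: [0.5524, -0.0309, 0.2604]
tool_rot: [[0.95, 0.313, -0.0], [0.313, -0.95, -0.0], [-0.0, -0.0, -1.0]]
wrist_force: [0.3, 0.0, -0.1]
opening: -0.0001
finger_force: 0.0
```

Emit:
{"method": "send_rows", "body": {
  "increments": [
    [[38, -24, 0, 0], [0, 0, 0, 7.2], [0, 0, 0, 7.1], [0, 0, 0, 0]]
  ]
}}

```text
t: 2.58
ee_pos: [0.5803, 0.0025, 0.2603]
tool_rot: [[0.998, 0.069, -0.0], [0.069, -0.998, 0.0], [-0.0, -0.0, -1.0]]
wrist_force: [0.4, -0.4, 0.1]
opening: -0.0
finger_force: 0.0
```

Emit:
{"method": "send_rows", "body": {
  "increments": [
    [[0, -22, 30, 0], [0, 0, 40, 0], [8, 0, 7, 0], [15, 0, 0, 0], [12, 0, 0, 0]]
  ]
}}

```text
t: 3.2
ee_pos: [0.6151, 0.0265, 0.1846]
tool_rot: [[0.998, 0.069, 0.001], [0.069, -0.998, -0.0], [0.001, 0.0, -1.0]]
wrist_force: [0.6, -0.0, -0.5]
opening: 0.0002
finger_force: 0.0
```

Emit:
{"method": "send_rows", "body": {
  "increments": [
    [[12, 0, 0, 0], [12, 0, 0, 0], [12, 0, 1, 0], [12, 0, 2, 0], [12, 0, 2, 0]]
  ]
}}

```text
t: 3.82
ee_pos: [0.6743, 0.0309, 0.1783]
tool_rot: [[0.998, 0.068, -0.0], [0.068, -0.998, 0.0], [-0.0, -0.0, -1.0]]
wrist_force: [0.2, 0.0, 0.1]
opening: 0.0001
finger_force: 0.0
```

```bash
python3 - <<'E'
from h import *
I=snapshot("side")[120:250,150:310];cv2.imwrite("pics/s1.png",cv2.resize(I[:,:,::-1],None,fx=4,fy=4))
E
```

```text
(no output)
```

View pics/s1.png

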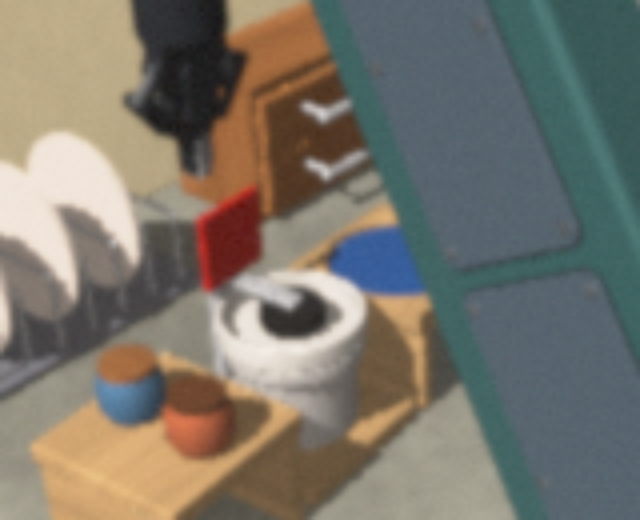

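The picture shows the clip still shut, red plate at side pixel (207,179), and the fingertips at about (199,162), behind or above the plate. I'll check the numbers.

```bash
python3 - <<'E'
from h import *
s=observe();print(s["ee_pos"],s["joints"]);print("tcp side/top",proj("side",s["ee_pos"]),proj("top",s["ee_pos"]))
F=np.array([.554,.050,0]);ex=np.array([.998,.068,0]);ey=np.array([-.068,.998,0])
for a in[(57,35,210),(57,-35,210),(57,-35,140),(57,35,140)]:
    X=F+(a[0]*ex+a[1]*ey)/1e3;X[2]=a[2]/1e3;print(a,proj("side",X),proj("top",X))
print(proj("side",[.554,.05,.127]),ray("side",(213,167),.21),ray("side",(200,175),.21))
I=snapshot("top")[105:205,165:310];cv2.imwrite("pics/t1.png",cv2.resize(I[:,:,::-1],None,fx=5,fy=5))
E
```

```text
[0.67522279 0.03093633 0.1775896 ] [-4.27746782e+00  3.09602170e+01  1.86848720e+01  7.77425371e+01
  2.33083002e-03  1.71813326e+02]
tcp side/top [199.34527464 170.38064396] [239.17111786 129.06056915]
(57, 35, 210) [199.69437579 174.62984859] [222.61483335 144.66149745]
(57, -35, 210) [214.13124791 165.89905776] [241.7561125  143.86314085]
(57, -35, 140) [215.66951643 184.05678294] [242.0993632  147.30686348]
(57, 35, 140) [201.77263122 193.27749379] [223.88587799 148.06692284]
[222.37882738 197.01990548] [0.61084397 0.02671527 0.21      ] [0.60601103 0.08987094 0.21      ]
```

View pics/t1.png

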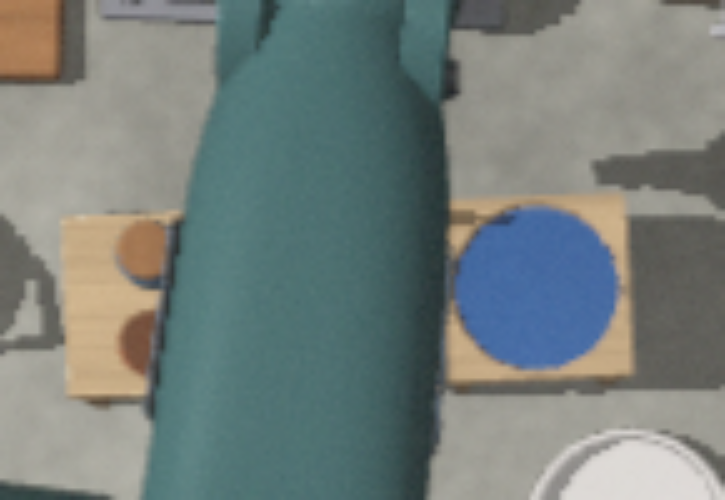

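The tips stand about 6 px higher in the side view than the projected TCP, so they may have passed over the plate. I'll check this against the first picture, which had a different pose.

```bash
python3 - <<'E'
from h import *
print(proj("side",[.164,-.4984,.204]),proj("side",[.164,-.4984,.217]),proj("side",[.164,-.4984,.23]))
s=observe();e=s["ee_pos"]
for dz in(0,.015,.025,.035,.1):print(dz,proj("side",e+np.array([0,0,dz])))
A=cv2.imread("pics/side0.png")[85:160,370:450];B=snapshot("side")[:,:,::-1][110:185,160:240]
cv2.imwrite("pics/ab.png",cv2.resize(np.hstack([A,B]),None,fx=5,fy=5,interpolation=0))
E
```

```text
[403.9449522 149.4120899] [404.72575369 146.12801796] [405.51525227 142.80736577]
0 [199.50349799 170.41941363]
0.015 [199.07364123 166.54550309]
0.025 [198.78382037 163.93360961]
0.035 [198.49135831 161.2979133 ]
0.1 [196.52340587 143.56253612]
```

View pics/ab.png

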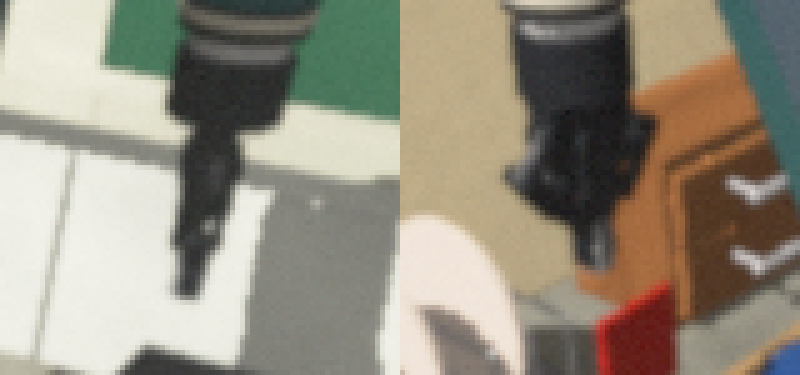

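Emit:
{"method": "send_rows", "body": {
  "increments": [
    [[0, 0, -50, 0], [-10, 0, -25, 0], [-35, -10, 0, 0], [-35, -10, 0, 0], [-33, -10, 0, 0]]
  ]
}}

```text
t: 4.6
ee_pos: [0.5572, 0.0533, 0.2537]
tool_rot: [[0.998, 0.068, 0.0], [0.068, -0.998, -0.0], [0.0, 0.0, -1.0]]
wrist_force: [0.8, 0.2, 0.4]
opening: 0.0001
finger_force: 0.0
```

Emit:
{"method": "send_rows", "body": {
  "increments": [
    [[0, 0, 45, 0], [0, 0, 35, 0], [0, 0, 15, 0], [0, 0, 0, 0]]
  ]
}}

```text
t: 5.1
ee_pos: [0.5578, 0.0531, 0.158]
tool_rot: [[0.998, 0.068, -0.002], [0.068, -0.998, 0.0], [-0.002, -0.0, -1.0]]
wrist_force: [0.2, -0.9, 1.0]
opening: -0.0006
finger_force: 0.0
```

```bash
python3 - <<'E'
from h import *
s=observe();e=s["ee_pos"];print(e,s["wrist_force"],proj("side",e))
I=snapshot("side")[120:220,160:260];cv2.imwrite("pics/s2.png",cv2.resize(I[:,:,::-1],None,fx=5,fy=5,interpolation=0))
E
```

```text
[0.55784361 0.05310324 0.15795074] [ 0.19751893 -0.91675681  0.96652654] [220.25352847 189.03236409]
```

View pics/s2.png

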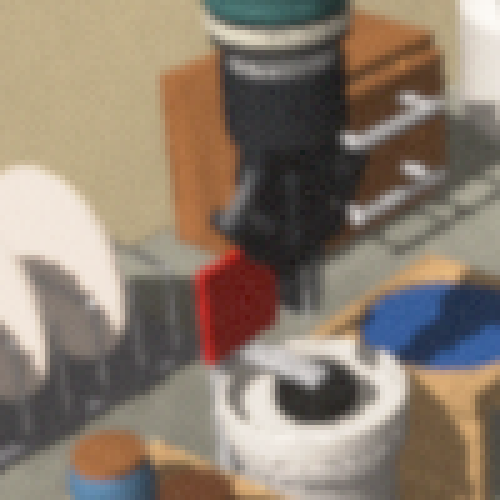

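```bash
python3 - <<'E'
from h import *
for uv,z in(((221,182.5),.158),((221,182.5),.166),((221,182.5),.19),((199.5,164),.178),((407,144.5),.217)):print(uv,z,ray("side",uv,z))
s=observe();print(np.round(s["joints"],2))
# top view: visible gripper shadow/edges
I=snapshot("top")[105:205,165:310];cv2.imwrite("pics/t2.png",cv2.resize(I[:,:,::-1],None,fx=5,fy=5))
E
```

```text
(221, 182.5) 0.158 [0.58426896 0.02161344 0.158     ]
(221, 182.5) 0.166 [0.57462209 0.03108222 0.166     ]
(221, 182.5) 0.19 [0.54568148 0.05948857 0.19      ]
(199.5, 164) 0.178 [ 0.70829257 -0.00144617  0.178     ]
(407, 144.5) 0.217 [ 0.16217743 -0.51729524  0.217     ]
[ -2.89  19.58  -3.3   67.13  -0.   173.2 ]
```

View pics/t2.png

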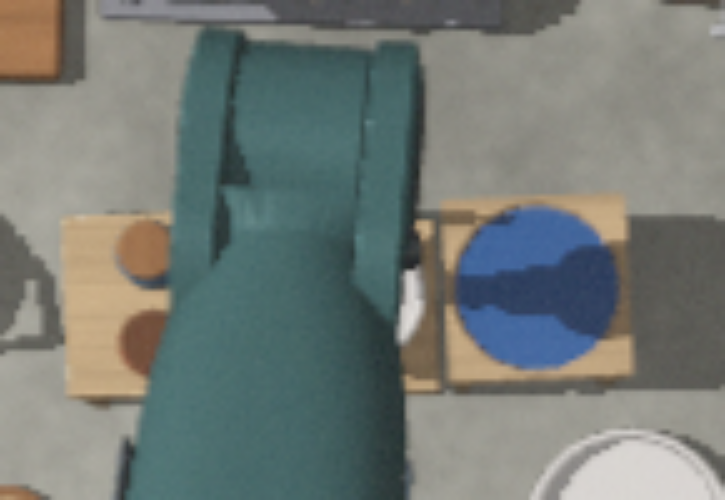

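The side view puts the tips at (221,182), and they cut off the plate's upper-right corner. The top view puts the wrist at the right y. So laterally the tool is where it reports, but the tips look about 25 mm higher than reported. I'll push at this height and watch the force.

Emit:
{"method": "send_rows", "body": {
  "increments": [
    [[0, 20, 0, 0], [14, 0, 0, 0], [12, 0, 0, 0], [10, 0, 0, 0], [10, 0, 0, 0]]
  ]
}}

```text
t: 5.82
ee_pos: [0.6066, 0.0365, 0.1584]
tool_rot: [[0.998, 0.068, -0.0], [0.068, -0.998, 0.0], [-0.0, -0.0, -1.0]]
wrist_force: [-1.6, 0.5, 1.4]
opening: -0.0002
finger_force: 0.9
```

Emit:
{"method": "send_rows", "body": {
  "increments": [
    [[10, 0, 0, 0], [10, 0, 0, 0]]
  ]
}}

```text
t: 6.08
ee_pos: [0.6267, 0.0378, 0.1585]
tool_rot: [[0.998, 0.068, 0.0], [0.068, -0.998, 0.0], [0.0, -0.0, -1.0]]
wrist_force: [-1.1, 0.2, -0.4]
opening: -0.0001
finger_force: 0.4
```

```bash
python3 - <<'E'
from h import *
s=observe();e=s["ee_pos"];print(e,s["wrist_force"],s["opening"],proj("side",e))
I=snapshot("side");r=red(I);k=np.zeros_like(r);k[140:215,180:240]=r[140:215,180:240]
for c in big(k)[:2]:print(cv2.boundingRect(c))
cv2.imwrite("pics/s3.png",cv2.resize(I[120:220,160:260,::-1],None,fx=5,fy=5,interpolation=0))
E
```

```text
[0.62665341 0.03782761 0.15847824] [-1.0820256   0.1678337  -0.44578645] -0.00011770149315334886 [208.47297487 180.40134783]
(192, 165, 21, 25)
```

View pics/s3.png

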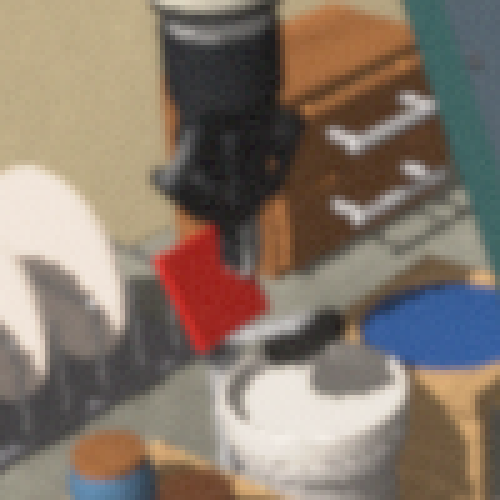

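The clip is tipping: the plate's top is at about (202,167), the pad has lifted out at (222,187), and the tips are at (208,174). I'll keep pushing.

Emit:
{"method": "send_rows", "body": {
  "increments": [
    [[12, 1, 1, 0], [12, 1, 2, 0], [12, 1, 2, 0], [12, 1, 2, 0], [10, 2, 0, 0]]
  ]
}}

```text
t: 6.75
ee_pos: [0.6851, 0.0356, 0.1512]
tool_rot: [[0.998, 0.068, -0.0], [0.068, -0.998, 0.0], [-0.0, -0.0, -1.0]]
wrist_force: [-0.2, 0.5, 0.5]
opening: -0.0
finger_force: 0.0
```

Emit:
{"method": "send_rows", "body": {
  "increments": [
    [[6, 20, 0, 0], [0, 30, 0, 0], [0, 0, -30, 0], [0, 0, -40, 0], [0, 0, 0, 0]]
  ]
}}

```text
t: 7.38
ee_pos: [0.695, -0.0152, 0.2245]
tool_rot: [[0.998, 0.067, 0.005], [0.067, -0.998, -0.001], [0.005, 0.001, -1.0]]
wrist_force: [-0.3, 0.5, -0.3]
opening: -0.0001
finger_force: 0.0
```

```bash
python3 - <<'E'
from h import *
s=observe();print(s["ee_pos"],s["wrist_force"])
I=snapshot("side");r=red(I);k=np.zeros_like(r);k[140:235,170:240]=r[140:235,170:240]
for c in big(k)[:3]:print(cv2.boundingRect(c),cv2.contourArea(c))
cv2.imwrite("pics/s4.png",cv2.resize(I[120:240,150:310,::-1],None,fx=5,fy=5,interpolation=0))
F=np.array([.554,.050,0]);ex=np.array([.998,.068,0]);ey=np.array([-.068,.998,0])
for th in(1,1.3,1.57,2.3):
  for x,z in((-18,76),(-18,6),(-79,0)):
    X=F+(79+x*np.cos(th)+z*np.sin(th))*ex/1e3;X[2]=(134-x*np.sin(th)+z*np.cos(th))/1e3;print(th,proj("side",X).round(),end=" ")
E
```

```text
[ 0.69497679 -0.015237    0.22452523] [-0.28269339  0.52977861 -0.26975246]
(183, 182, 16, 9) 57.0
1 [190. 169.] 1 [205. 184.] 1 [212. 174.] 1.3 [188. 173.] 1.3 [203. 183.] 1.3 [207. 170.] 1.57 [187. 177.] 1.57 [202. 183.] 1.57 [202. 168.] 2.3 [190. 191.] 2.3 [200. 184.] 2.3 [191. 169.]
```

Emit:
{"method": "send_rows", "body": {
  "increments": [
    [[-34, -12, 0, 0], [-34, -12, 0, 0], [-34, -12, 0, 0], [-33, -13, 0, 0], [0, 0, 0, 0]]
  ]
}}

```text
t: 8.05
ee_pos: [0.5535, 0.026, 0.2213]
tool_rot: [[0.998, 0.069, -0.001], [0.069, -0.998, 0.0], [-0.001, -0.0, -1.0]]
wrist_force: [0.2, -0.4, -0.1]
opening: 0.0002
finger_force: 0.0
```

```bash
python3 - <<'E'
from h import *
s=observe();e=s["ee_pos"];print(e,s["wrist_force"],proj("side",e),proj("side",e+[0,0,.025]))
I=snapshot("side")
c=I[120:260,150:310,::-1];cv2.imwrite("pics/s5.png",cv2.resize(c,None,fx=5,fy=4.2,interpolation=0))
r=red(I);k=np.zeros_like(r);k[140:235,170:240]=r[140:235,170:240];print([cv2.boundingRect(c) for c in big(k)[:2]])
h=cv2.cvtColor(I,cv2.COLOR_RGB2HSV)
u=int(round(proj("side",e)[0]))
for v in range(150,186,2):print(v,h[v,u-3:u+4,2].tolist())
w=white(I);k=np.zeros_like(w);k[175:230,195:250]=w[175:230,195:250];c=big(k)[0];print(cv2.boundingRect(c))
E
```

```text
[0.55346929 0.02604705 0.22125028] [ 0.17920813 -0.42462437 -0.099697  ] [225.82727944 169.01923654] [225.37410213 162.02343587]
[(185, 186, 13, 10), (204, 181, 2, 2)]
150 [35, 36, 36, 36, 43, 44, 60]
152 [37, 38, 49, 65, 70, 65, 71]
154 [37, 41, 64, 85, 81, 68, 77]
156 [54, 52, 66, 93, 89, 73, 80]
158 [54, 56, 80, 114, 108, 86, 81]
160 [69, 62, 80, 114, 114, 95, 109]
162 [102, 108, 130, 138, 116, 100, 146]
164 [84, 91, 90, 89, 85, 87, 96]
166 [82, 86, 82, 83, 80, 79, 80]
168 [81, 84, 81, 81, 83, 85, 82]
170 [78, 80, 83, 81, 87, 103, 116]
172 [84, 93, 114, 133, 147, 151, 155]
174 [136, 150, 158, 157, 157, 159, 155]
176 [150, 149, 149, 152, 150, 150, 148]
178 [149, 147, 146, 147, 146, 149, 148]
180 [146, 141, 143, 144, 147, 149, 155]
182 [151, 145, 149, 153, 163, 181, 191]
184 [160, 170, 178, 194, 204, 210, 209]
(202, 187, 39, 36)
```

Emit:
{"method": "send_rows", "body": {
  "increments": [
    [[0, 0, 40, 0], [0, 0, 40, 0], [0, 0, 13, 0], [0, 0, 4, 0], [0, 0, 0, 0]]
  ]
}}

```text
t: 8.72
ee_pos: [0.5564, 0.0256, 0.1253]
tool_rot: [[0.998, 0.068, 0.001], [0.068, -0.998, -0.0], [0.001, 0.0, -1.0]]
wrist_force: [0.8, -1.2, -0.5]
opening: -0.0001
finger_force: 0.0
```

Emit:
{"method": "send_rows", "body": {
  "increments": [
    [[0, 0, 4, 0], [0, 0, 4, 0], [0, 0, 0, 0]]
  ]
}}

```text
t: 9.1
ee_pos: [0.5555, 0.0259, 0.1164]
tool_rot: [[0.998, 0.068, -0.0], [0.068, -0.998, 0.0], [-0.0, -0.0, -1.0]]
wrist_force: [-1.2, -0.0, -0.5]
opening: 0.0002
finger_force: 0.0
```

Emit:
{"method": "send_rows", "body": {
  "increments": [
    [[0, 0, 4, 0], [0, 0, 3, 0], [0, 0, 0, 0]]
  ]
}}

```text
t: 9.48
ee_pos: [0.5555, 0.0259, 0.1092]
tool_rot: [[0.998, 0.068, -0.001], [0.068, -0.998, 0.0], [-0.001, -0.0, -1.0]]
wrist_force: [-0.1, -0.7, 0.1]
opening: 0.0002
finger_force: 0.0
```

Emit:
{"method": "send_rows", "body": {
  "increments": [
    [[0, 0, 4, 0], [0, 0, 4, 0], [0, 0, 0, 0]]
  ]
}}

```text
t: 9.85
ee_pos: [0.5555, 0.0258, 0.1011]
tool_rot: [[0.998, 0.068, -0.001], [0.068, -0.998, 0.0], [-0.001, -0.0, -1.0]]
wrist_force: [-0.0, 0.1, 0.5]
opening: -0.0002
finger_force: 0.0
```

Emit:
{"method": "send_rows", "body": {
  "increments": [
    [[0, 0, 3, 0], [0, 0, 3, 0], [0, 0, 0, 0]]
  ]
}}

```text
t: 10.22
ee_pos: [0.5555, 0.0258, 0.0952]
tool_rot: [[0.998, 0.068, -0.0], [0.068, -0.998, 0.0], [-0.0, -0.0, -1.0]]
wrist_force: [0.9, 0.3, 0.1]
opening: -0.0002
finger_force: 0.0
```

Emit:
{"method": "send_rows", "body": {
  "increments": [
    [[0, 0, 2, 0], [0, 0, 2, 0], [0, 0, 0, 0]]
  ]
}}

```text
t: 10.6
ee_pos: [0.5556, 0.0258, 0.0913]
tool_rot: [[0.998, 0.068, -0.0], [0.068, -0.998, 0.0], [-0.0, -0.0, -1.0]]
wrist_force: [-0.4, 0.2, 0.4]
opening: 0.0002
finger_force: 0.0
```

```bash
python3 - <<'E'
from h import *
s=observe();e=s["ee_pos"];print(e,s["wrist_force"],proj("side",e),proj("side",e+[0,0,.027]))
I=snapshot("side");u=int(round(proj("side",e)[0]))
for v in range(176,212,2):print(v,I[v,u-4:u+6].mean(axis=1).round().astype(int).tolist())
cv2.imwrite("pics/s6.png",cv2.resize(I[120:240,150:310,::-1],None,fx=5,fy=5,interpolation=0))
E
```

```text
[0.55556222 0.0258285  0.09132798] [-0.35749063  0.24145261  0.37917603] [227.60249043 202.5789357 ] [227.16430539 195.89084065]
176 [37, 39, 44, 43, 36, 36, 36, 36, 40, 49]
178 [35, 38, 50, 44, 39, 39, 34, 41, 36, 37]
180 [43, 47, 49, 42, 41, 37, 36, 38, 33, 40]
182 [42, 51, 51, 49, 38, 40, 36, 37, 49, 65]
184 [40, 41, 43, 44, 39, 39, 35, 42, 69, 96]
186 [38, 41, 37, 38, 42, 51, 57, 64, 82, 97]
188 [35, 40, 44, 51, 63, 71, 75, 81, 97, 98]
190 [62, 43, 43, 63, 82, 78, 76, 95, 115, 120]
192 [78, 56, 52, 73, 100, 89, 73, 93, 113, 121]
194 [94, 57, 58, 93, 125, 101, 82, 95, 112, 117]
196 [202, 171, 129, 119, 139, 115, 94, 110, 130, 162]
198 [229, 227, 220, 211, 205, 191, 177, 199, 215, 224]
200 [230, 229, 229, 229, 229, 229, 228, 229, 229, 230]
202 [230, 230, 230, 228, 230, 230, 231, 230, 230, 230]
204 [228, 228, 229, 230, 229, 229, 228, 228, 228, 226]
206 [232, 231, 226, 224, 226, 226, 221, 209, 196, 176]
208 [223, 221, 215, 208, 197, 186, 174, 166, 157, 150]
210 [206, 200, 192, 190, 182, 172, 164, 155, 149, 137]
```

The fingertips end at about row 197 against the white cap floor, with no contact yet. So they really are about 25 mm above the reported height. I'll keep feeling for the floor.

Emit:
{"method": "send_rows", "body": {
  "increments": [
    [[0, 0, 2, 0], [0, 0, 1, 0], [0, 0, 0, 0]]
  ]
}}

```text
t: 11.02
ee_pos: [0.5556, 0.0258, 0.0884]
tool_rot: [[0.998, 0.068, -0.0], [0.068, -0.998, 0.0], [-0.0, -0.0, -1.0]]
wrist_force: [1.0, 0.0, 0.7]
opening: 0.0001
finger_force: 0.0
```

Emit:
{"method": "send_rows", "body": {
  "increments": [
    [[0, 0, 1, 0], [0, 0, 1, 0], [0, 0, 0, 0]]
  ]
}}

```text
t: 11.4
ee_pos: [0.5556, 0.0258, 0.0864]
tool_rot: [[0.998, 0.068, -0.0], [0.068, -0.998, 0.0], [-0.0, -0.0, -1.0]]
wrist_force: [-0.7, 1.2, -0.4]
opening: 0.0003
finger_force: 0.0
```

Emit:
{"method": "send_rows", "body": {
  "increments": [
    [[0, 0, 1, 0], [0, 0, 1, 0], [0, 0, 0, 0]]
  ]
}}

```text
t: 11.78
ee_pos: [0.5557, 0.0258, 0.0848]
tool_rot: [[0.998, 0.068, 0.0], [0.068, -0.998, -0.0], [0.0, 0.0, -1.0]]
wrist_force: [-0.7, 0.4, 6.3]
opening: -0.0001
finger_force: 2.9
```

Floor contact is at a reported z of 0.085. I'll raise the tips 3–4 mm and draw the cap along tool +y, towards the rest.

Emit:
{"method": "send_rows", "body": {
  "increments": [
    [[0, 0, -4, 0], [0, 8, 0, 0], [0, 6, 0, 0], [0, 6, 0, 0], [0, 6, 0, 0]]
  ]
}}

```text
t: 12.4
ee_pos: [0.5574, -0.0006, 0.0884]
tool_rot: [[0.998, 0.068, -0.0], [0.068, -0.998, 0.0], [-0.0, -0.0, -1.0]]
wrist_force: [-0.1, 0.8, 0.4]
opening: -0.0002
finger_force: 0.4
```

Emit:
{"method": "send_rows", "body": {
  "increments": [
    [[0, 8, 0, 0], [0, 8, 0, 0], [0, 8, 0, 0], [0, 8, 0, 0], [0, 0, 0, 0]]
  ]
}}

```text
t: 13.02
ee_pos: [0.5597, -0.0327, 0.0885]
tool_rot: [[0.998, 0.067, 0.0], [0.067, -0.998, -0.0], [0.0, 0.0, -1.0]]
wrist_force: [-0.1, 0.3, -0.2]
opening: 0.0003
finger_force: 0.0
```

```bash
cat > cap.py <<'E'
from h import *
s=observe();e=s["ee_pos"];print(s["t"],e,s["wrist_force"])
I=snapshot("side");w=white(I)
# rim-top visible blob near the filter/rest
k=np.zeros_like(w);k[165:215,198:300]=w[165:215,198:300]
for c in big(k)[:2]:
    x,y,a,b=cv2.boundingRect(c);print("white",(x,y,a,b),"left/right at rim z",ray("side",(x,y+b/2),.127),cv2.contourArea(c))
T=snapshot("top");w=white(T);k=np.zeros_like(w);k[145:182,216:300]=w[145:182,216:300]
for c in big(k)[:3]:print("top",cv2.boundingRect(c),cv2.contourArea(c))
import sys
if len(sys.argv)>1:cv2.imwrite("pics/%s.png"%sys.argv[1],np.vstack([cv2.resize(I[140:240,170:310,::-1],None,fx=3,fy=3),cv2.resize(T[120:220,180:320,::-1],None,fx=3,fy=3)])[:600])
E
python3 cap.py m1
```

```text
13.025 [ 0.55966874 -0.03269945  0.08848625] [-0.1309508   0.27491642 -0.17276038]
white (202, 182, 48, 33) left/right at rim z [0.60068319 0.0970224  0.127     ] 805.0
white (198, 180, 6, 8) left/right at rim z [0.67824417 0.04122542 0.127     ] 18.5
top (219, 149, 14, 26) 10.5
top (229, 155, 3, 9) 2.0
```

Emit:
{"method": "send_rows", "body": {
  "increments": [
    [[0, 8, 0, 0], [0, 8, 0, 0], [0, 8, 0, 0], [0, 8, 0, 0], [0, 8, 0, 0]]
  ]
}}

```text
t: 13.75
ee_pos: [0.5623, -0.0726, 0.0885]
tool_rot: [[0.998, 0.068, -0.0], [0.068, -0.998, 0.0], [-0.0, -0.0, -1.0]]
wrist_force: [1.3, 1.0, -0.6]
opening: 0.0
finger_force: 0.3
```

```bash
python3 cap.py m2; python3 - <<'E'
from h import *
e=observe()["ee_pos"]
for off in(.036,.042,.048):
    c=e+np.array([-.068*off,.998*off,0]);a=np.linspace(0,6.28,60)
    P=np.array([proj("side",[c[0]+.062*np.cos(t),c[1]+.062*np.sin(t),.127]) for t in a]);print(off,P.min(0).round(1),P.max(0).round(1))
E
```

```text
13.75 [ 0.56233265 -0.07256356  0.08848207] [ 1.25807708  0.96640869 -0.64836183]
white (202, 178, 54, 37) left/right at rim z [0.60934659 0.08864438 0.127     ] 921.0
white (198, 180, 5, 8) left/right at rim z [0.67824417 0.04122542 0.127     ] 16.0
top (219, 149, 29, 30) 45.5
top (232, 176, 3, 1) 0.0
0.036 [220.4 176.6] [256.3 195.3]
0.042 [219.3 177.3] [255.3 196.1]
0.048 [218.1 178. ] [254.4 196.9]
```

The cap's right edge is at column 256, which matches it following the fingers with about 40 mm offset. On to the recess, lowering slightly as it dips.

Emit:
{"method": "send_rows", "body": {
  "increments": [
    [[0, 8, 0, 0], [0, 8, 0, 0], [0, 7, 1, 0], [0, 7, 1, 0], [0, 0, 0, 0]]
  ]
}}

```text
t: 14.48
ee_pos: [0.5644, -0.1025, 0.0863]
tool_rot: [[0.998, 0.068, -0.0], [0.068, -0.998, -0.0], [-0.0, 0.0, -1.0]]
wrist_force: [-0.7, 0.4, -0.1]
opening: -0.0
finger_force: 0.1
```

Emit:
{"method": "send_rows", "body": {
  "increments": [
    [[0, 7, 1, 0], [0, 7, 0, 0], [0, 6, 0, 0], [0, 5, 0, 0], [0, 0, 0, 0]]
  ]
}}

```text
t: 15.1
ee_pos: [0.5661, -0.1273, 0.0855]
tool_rot: [[0.998, 0.068, 0.0], [0.068, -0.998, -0.0], [0.0, 0.0, -1.0]]
wrist_force: [0.5, -0.3, 0.2]
opening: 0.0001
finger_force: 0.0
```

```bash
python3 cap.py m3; python3 - <<'E'
from h import *
e=observe()["ee_pos"]
for off in(.036,.042,.048):
    c=e+np.array([-.068*off,.998*off,0]);a=np.linspace(0,6.28,60)
    P=np.array([proj("side",[c[0]+.062*np.cos(t),c[1]+.062*np.sin(t),.122]) for t in a]);print(off,P.min(0).round(1),P.max(0).round(1))
E
```

```text
15.1 [ 0.56612933 -0.1272851   0.08547858] [ 0.48187928 -0.26487712  0.24895197]
white (231, 174, 34, 20) left/right at rim z [ 0.58699828 -0.02886734  0.127     ] 467.5
white (202, 194, 39, 21) left/right at rim z [0.57558241 0.12129635 0.127     ] 433.0
top (219, 149, 30, 30) 673.0
top (258, 152, 7, 11) 21.0
top (253, 147, 13, 22) 16.5
0.036 [230.2 171.7] [265.  189.3]
0.042 [229.1 172.3] [264.  190.1]
0.048 [228.1 173. ] [263.1 190.9]
```

Emit:
{"method": "send_rows", "body": {
  "increments": [
    [[0, 3, 0, 0], [0, 3, 0, 0], [0, 2, 0, 0], [0, 0, 0, 0]]
  ]
}}

```text
t: 15.7
ee_pos: [0.5667, -0.135, 0.0855]
tool_rot: [[0.998, 0.068, 0.0], [0.068, -0.998, -0.0], [0.0, 0.0, -1.0]]
wrist_force: [0.3, 0.4, 0.0]
opening: 0.0001
finger_force: 0.2
```

```bash
python3 cap.py m4; python3 - <<'E'
from h import *
a=np.linspace(0,6.28,60)
for y,z in((-.0957,.120),(-.0997,.120),(-.1037,.120),(-.0997,.127)):
    P=np.array([proj("side",[.564+.062*np.cos(t),y+.062*np.sin(t),z]) for t in a]);print(y,z,P.min(0).round(1),P.max(0).round(1))
E
```

```text
15.7 [ 0.56665027 -0.13498572  0.08549143] [0.31614035 0.35754076 0.01765282]
white (231, 173, 34, 21) left/right at rim z [ 0.58926226 -0.03138338  0.127     ] 472.0
white (202, 193, 39, 22) left/right at rim z [0.57762482 0.11932121 0.127     ] 437.5
top (219, 149, 30, 30) 673.0
top (259, 150, 9, 14) 33.0
top (254, 147, 15, 22) 18.5
-0.0957 0.12 [231.  171.6] [265.7 189.2]
-0.0997 0.12 [231.8 171.2] [266.3 188.7]
-0.1037 0.12 [232.5 170.8] [267.  188.2]
-0.0997 0.127 [231.7 169.6] [266.4 187. ]
```

Emit:
{"method": "send_rows", "body": {
  "increments": [
    [[0, 2, 0, 0], [0, 1, 0, 0], [0, 0, 0, 0]]
  ]
}}

```text
t: 16.18
ee_pos: [0.5668, -0.1379, 0.0855]
tool_rot: [[0.998, 0.068, -0.0], [0.068, -0.998, 0.0], [-0.0, -0.0, -1.0]]
wrist_force: [0.9, 0.2, 0.5]
opening: -0.0002
finger_force: 0.4
```

Emit:
{"method": "send_rows", "body": {
  "increments": [
    [[0, 2, 0, 0], [0, 0, 0, 0]]
  ]
}}

```text
t: 16.42
ee_pos: [0.5669, -0.1399, 0.0855]
tool_rot: [[0.998, 0.068, -0.0], [0.068, -0.998, -0.0], [-0.0, 0.0, -1.0]]
wrist_force: [-0.5, 0.4, 1.1]
opening: -0.0
finger_force: 0.4
```

Emit:
{"method": "send_rows", "body": {
  "increments": [
    [[0, 2, 0, 0], [0, 0, 0, 0]]
  ]
}}

```text
t: 16.68
ee_pos: [0.5671, -0.1419, 0.0855]
tool_rot: [[0.998, 0.068, 0.0], [0.068, -0.998, -0.0], [-0.0, 0.0, -1.0]]
wrist_force: [0.2, 0.2, 0.8]
opening: -0.0004
finger_force: 0.4
```

```bash
python3 cap.py m5
```

```text
16.675 [ 0.56710814 -0.14194909  0.08547081] [0.18323011 0.16373438 0.80990819]
white (233, 171, 32, 23) left/right at rim z [ 0.58825869 -0.04072408  0.127     ] 456.0
white (202, 193, 39, 22) left/right at rim z [0.57762482 0.11932121 0.127     ] 439.5
top (219, 149, 30, 30) 674.0
top (261, 150, 10, 14) 39.5
top (256, 147, 16, 22) 15.0
```

Emit:
{"method": "send_rows", "body": {
  "increments": [
    [[0, -3, 0, 0], [0, 0, -15, 0], [0, 0, -45, 0], [0, 0, -50, 0], [0, 0, 0, 0]]
  ]
}}

```text
t: 17.4
ee_pos: [0.5685, -0.1394, 0.2001]
tool_rot: [[0.998, 0.068, 0.006], [0.068, -0.998, -0.003], [0.006, 0.003, -1.0]]
wrist_force: [-0.1, -0.2, -0.0]
opening: -0.0001
finger_force: 0.0
```

Emit:
{"method": "send_rows", "body": {
  "increments": [
    [[-10, -50, 0, 0], [-10, -50, 0, 0], [-10, -50, 0, 0], [-10, -50, 0, 0], [0, 0, 0, 0]]
  ]
}}

```text
t: 18.02
ee_pos: [0.5121, 0.0606, 0.1959]
tool_rot: [[0.997, 0.072, -0.0], [0.072, -0.997, 0.0], [-0.0, -0.0, -1.0]]
wrist_force: [0.2, -0.2, 0.0]
opening: 0.0004
finger_force: 0.0
```

```bash
python3 cap.py m6; python3 - <<'E'
from h import *
I=snapshot("top");w=white(I);k=np.zeros_like(w);k[143:184,250:296]=w[143:184,250:296]
c=big(cv2.morphologyEx(k.astype(np.uint8),cv2.MORPH_CLOSE,np.ones((5,5))))[0];e=cv2.fitEllipse(c);print(e,cv2.minEnclosingCircle(c),ray("top",e[0],.120),ray("top",e[0],.127))
b=blue(I);print("blue px",b[143:184,250:296].sum(),np.argwhere(b[143:184,250:296]).mean(0) if b[143:184,250:296].any() else "")
E
```

```text
18.025 [0.51213368 0.06061829 0.19585915] [ 0.16029456 -0.16193861  0.04847317]
white (233, 165, 51, 29) left/right at rim z [ 0.60211982 -0.05627855  0.127     ] 504.0
white (202, 193, 39, 22) left/right at rim z [0.57762482 0.11932121 0.127     ] 449.5
top (261, 147, 27, 24) 445.0
top (256, 148, 12, 23) 15.0
top (246, 157, 3, 12) 12.5
((271.1991271972656, 159.29212951660156), (23.55891227722168, 31.959142684936523), 81.24990844726562) ((271.5, 162.0), 15.787753105163574) [ 0.57281893 -0.09497104  0.12      ] [ 0.57176533 -0.09457827  0.127     ]
blue px 0
```

View pics/m6.png

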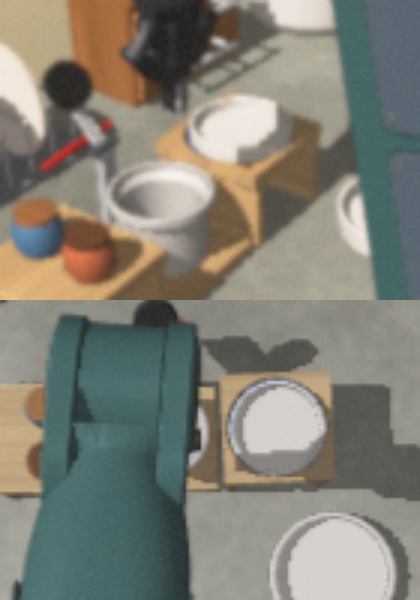

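The last picture shows the clip tipped right back, with its pad behind the filter. The cap lies level and centred in the recess: top view centre about (272,162) against the recess at (272,162.3), and the rim at the height expected when fully down. I'll hand in.

```bash
python3 -c "
from rig import *
print(sign_off())"
```

```text
the job is handed in; nothing more can be done
None
```

I tipped the clip fully back, drew the white cap across upright into the recess of the cap rest, where the last pictures show it flat and centred, and handed the job in at about 18 s; no verdict was shown.

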